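# Weigh the pail of lemons on the hanging scale

## Task

Weigh the pail of lemons. While the pail stands where it is, raise its folded handle upright with a fingertip without shoving or tipping the pail; then lift the pail by the handle and hang it on the twin hook of the hanging scale, easing its whole weight on gently (feel it: do not let it drop or spring, and do not push the hook down much beyond what the pail itself weighs) before you let go. Leave it hanging still by the handle's wooden grip in the hook, and leave everything else where it is.

Things in the scene. Friction and masses are not known exactly. Their poses are not given: they have to be found in the camera images.
- pail_mid (a point): Open steel pail of lemons (fixed in it, up to 2 mm above the rim): 116 mm across the rim, 92 mm at the foot, 90 mm tall; mass unknown, 0.33 to 0.87 kg with its handle. The point is on its axis 45 mm above its underside. z points up; y is parallel to the handle's pivot line; -x points to the side where the handle lies folded (to the left, more or less).
- bail (a joint): Angle of the pail's handle (rad): 0 level along the pail's -x, pi/2 upright, up to 3.1 beyond. It starts folded at 0.15 to 0.45. Stiff pivots: it stays where it is left; about 0.7 N at the grip moves it. Pivots: 82 mm above the pail's underside, 66 mm either side of its axis.
- bail_grip (a point): Middle, on the centre line, of the handle's wooden grip: a straight round bar 12 mm thick, 88 mm long, parallel to the pail's y, 80 mm from the pivot line, joined to the pivots by 6 mm wire legs. Folded, it lies outside the rim, about 12 mm off it.
- hook_seat (a point): Centre of the grip when seated in the scale's twin hook, 245 mm up unloaded. y: along the seated grip; -x: out of the open front. Two 8 mm prongs at y = +-31 mm (54 mm clear between for the fingers), V-shaped, lowest at x = 0; front tips at x = -27 mm rise 14 mm above this point. The pail enters from the front, prongs under the grip and between the handle's legs.
- stand: The scale's fixed stand; origin on the worktop straight below the seat, same axes. Base plate 12 mm thick, 150 mm wide, x -20 to +170 mm; column from x = +110 mm; round dial on top (305 to 385 mm up). The prongs run back level, tops 4 mm above the seat point, to a carriage at x = +88 mm.
- scale (a joint): How far the sprung hook has sunk (m): 0 unloaded, stop at 0.060. It starts to sink at about 0.4 N and sinks 5 mm for each newton more; the pail alone settles at 14 to 41 mm depending on its unknown weight.
- spice_jar: Bystander: closed spice jar, 48 mm across, 68 mm tall, standing between the pail and the scale, near the middle. Origin at its underside.
- spoon: Bystander: wooden spoon, 170 mm long, lying across in front of the robot. Origin at its underside.
- mug: Bystander: white mug, 80 mm across, 90 mm tall, on the left. Origin at its underside.
- bowl: Bystander: blue bowl, 130 mm across, 55 mm tall, on the left. Origin at its underside.
- oil: Bystander: green oil bottle, 66 mm across, 220 mm tall, on the right. Origin at its underside.
- mill: Bystander: wooden pepper mill, 52 mm across, 148 mm tall, on the right. Origin at its underside.
- can: Bystander: food can, 74 mm across, 100 mm tall, on the right. Origin at its underside.
Mind the look-alikes: they are no part of the job. There is more than one size of the part that bears pail_mid; the job needs the smallest.

How it is judged (in metres and radians):
On the way, in this order (a step that is already met when the one before it is completed fails the run):
1. the handle stands upright (within about 15 degrees) with the pail still standing on the worktop (value of joint bail between 1.3 and 1.85 rad and height (world z) of pail_mid below 0.05 m and angle between pail_mid's own z axis and vertical below 0.08 rad), for 0.3 s.
2. the pail is lifted clear by the fingers (height (world z) of pail_mid above 0.085 m and value of joint scale below 0.004 m), for 0.1 s.
3. while the fingers still hold the handle, its grip is in the hook and the hook has sunk under it (value of joint scale above 0.006 m and distance between bail_grip and hook_seat below 0.015 m and contact force between the fingers and pail above 0.5 N), for 0.1 s.
At the end, for the whole second after the job is handed in: The pail hangs free and still: grip's middle within 15 mm of the hook's seat and lined up within 0.2 rad, hook sunk over 6 mm and moving under 30 mm/s, pail's underside over 25 mm above the worktop, pail within 0.3 rad of upright, fingers off (distance between bail_grip and hook_seat below 0.015 m and angle between the y axis of bail_grip and the y axis of hook_seat, either way round below 0.2 rad and value of joint scale above 0.006 m and height (world z) of pail_mid above 0.07 m and angle between pail_mid's own z axis and vertical below 0.3 rad and contact force between the fingers and pail below 0.1 N and velocity of joint scale between -0.03 and 0.03 m/s); the robot touches nothing.
It fails at once if the pail shoved more than 25 mm, lifted or tipped more than 0.15 rad before its handle is up (value of joint bail below 1.1 rad and (distance of pail_mid from where it was at the start of the episode above 0.025 m or angle between pail_mid's own z axis and vertical above 0.15 rad)).
It fails at once if the pail dropped on to the hook, let go before its weight was on, or let spring up (hook moving faster than 0.07 m/s) (velocity of joint scale above 0.07 m/s or velocity of joint scale below -0.07 m/s).
It fails at once if the hook forced down (sunk more than 52 mm) (value of joint scale above 0.052 m).
It fails at once if a bystander moved more than 30 mm (distance of any of spice_jar, spoon, mug, bowl, oil, mill, can from where it was at the start of the episode above 0.03 m).
It also fails if it takes over 72 s, if anything falls off the work surface, if the arm or the gripper's body presses on something with over 40 N, if the wrist force passes 120 N, or if a joint passes its speed limit or range.

## Robot

A 7-joint arm with a two-finger parallel gripper is mounted at the origin on the work surface. World frame = base frame: x ahead of the robot, y to its left, z up, the work surface at z = 0. Lengths are in m, angles in degrees, forces in N, time in s.
With the tool pointing down it reaches from about 0.35 to 0.9 m from the base axis. Payload 7.2 kg.
Tool frame: the origin (TCP) lies at the very end of the fingers, on their centre line; the grasp point (between the pads) lies 19 mm behind it; z points along the fingers, y is the line along which they close (so a half turn about z gives the same grasp; the last joint's range is limited). The gripper opens to 85 mm and grips with 20 to 120 N. Pads are 22 mm wide; open, the fingers measure 114 mm over their backs; the gripper's body (76 mm by 85 mm) begins 54 mm behind the grasp point. The pads swing forward as they close: fully open they stand 13 mm farther back than shut.
Start: joints at [71.952, 23.554, -0.728, 91.456, 0.321, 64.991, -4.71], TCP at [0.153, -0.606, 0.231] pointing down, gripper open.
Joint ranges: [-169.25, 169.25], [-16.82, 113.86], [-84.01, 82.57], [7.8, 145.47], [-59.2, 239.2], [7.22, 106.19], [-163.78, 163.78]. Speed limits (degrees/s): [136.94, 136.94, 172.46, 172.46, 180, 180, 180].

## Interface

Orientations are given as a 3x3 rotation matrix whose columns are the frame's x, y, z axes.
In Python, from workcell import env gives the robot as it stands. The module is installed in compiled form; this text tells all that it offers.
- The arm moves only by the tool arm_command, never from a script. Its argument "increments" is a list of rows, each a list of 7 numbers: the shift along the tool's x, y, z scaled (see below), then the turn, a rotation vector about the tool's x, y, z scaled (see below), then the closure in counts, from 0 (fully open) to 255 (shut). In form: [[dx, dy, dz, ax, ay, az, claw], ...]. A call has 1 to 20 rows; each row is the pose to reach, as a shift and turn from the pose commanded when the call began, along the tool's axes at that moment; what a row does not reach only later rows make up. The controller multiplies each number of a shift by 0.5 m and each number of a turn by pi/2 rad. A row lasts 1/8 s, in which the tool goes at most 62.5 mm and 10.7 degrees, less where a joint would pass 70% of its speed; a pose out of reach is approached as far as the arm can. A call with a number of a shift or a turn outside -1 to 1 is refused whole. A call with a gripper value outside its range is refused whole. The fingers move at their own pace and stop on an object; the grip force is fixed at half the most. Time passes only in rows, so rows that repeat a pose let the fingers close. It gives the time, the measured TCP pose, the force, the opening and the grip force at its end, in the units of the state.
- env.read_state(): the state, without advancing time (a new reading comes with each control period).
- env.get_image(name): name is "side" or "top" or "wrist"; returns (picture, depth): 400x640x3 uint8, red, green, blue; 400x640 float32, m along the optical axis (not along the pixel's ray), 0 where there is no reading.
- env.camera_model(name): a dict with "fx", "fy", "cx", "cy" (pixels), "extrinsics" (4x4, takes a point from camera to world coordinates). Camera axes: x right, y down, z forward; pixel columns grow to the right and rows downward; lengths in m; the calibration is good to about 2 mm. A picture is of the moment at which its call begins: read the wrist's pose just before it. camera_model takes no time and is no camera call; for the wrist camera it gives the pose at the moment of the call.
- env.job_done(): hands the job in; it is judged then, once.
The state is a dict: "t": time; "joints": joint angles; "joint_vel": joint speeds; "joint_torque": joint torques, N m; "tool_pos": TCP position; "tcp_rot": TCP orientation; "wrist_force": force on the tool from outside, world axes, zero at the start; "wrist_torque": the same for the moment, N m; "opening": finger opening in m; "grasp_force": force on a finger pad.
Only numpy, scipy, OpenCV 4.12 (cv2) and the standard library are available. Lean on these libraries where they do the work, as an engineer would, in place of code of your own. Each camera call takes 0.05 s, during which the arm holds its last target. There are 200 camera calls.

## Working session

There is one attempt and no reset: what is moved stays moved. The work goes in short steps, Python scripts to look and compute and a tool call to move; the robot and the scene stay as the last step left them, time stands still between calls to the robot, and variables do not carry over. Pictures are saved under pics/ and viewed, at most 10 in all, crops included, and the job is handed in when it is done.

Besides the shell and the picture viewer there is one more tool, called by a JSON object that holds its "api" and its "payload". arm_command: Moves the arm, as the interface text tells. Its arguments: {"type":"object","properties":{"increments":{"type":"array"}},"required":["increments"]}

```bash
mkdir -p pics; python3 - <<'E'
from workcell import env
import cv2,numpy as np
s=env.read_state();print(s['t'],s['tool_pos'],np.round(s['tcp_rot'],3).tolist(),s['opening'],s['wrist_force'])
for n in('top','side'):
    im,d=env.get_image(n);m=env.camera_model(n)
    cv2.imwrite(f'pics/{n}0.png',im[:,:,::-1]);np.savez(f'pics/{n}0.npz',im=im,d=d,E=m['extrinsics'],K=[m['fx'],m['fy'],m['cx'],m['cy']])
    print(n,m['fx'],m['fy'],m['cx'],m['cy'],np.round(m['extrinsics'],3).tolist())
E
```

```text
0.0 [ 0.1525138  -0.60557925  0.23042334] [[0.97, 0.244, -0.001], [0.244, -0.97, 0.002], [-0.0, -0.002, -1.0]] 0.08530033585658241 [ 0.03540806  0.26188131 -0.85599499]
top 500.06983222719526 500.06983222719526 315.6833704290913 193.1235415364911 [[0.051, -0.975, 0.216, 0.168], [-0.999, -0.049, 0.015, -0.012], [-0.004, -0.217, -0.976, 1.592], [0.0, 0.0, 0.0, 1.0]]
side 517.8243253151151 517.8243253151151 316.92353432091465 196.7556162078297 [[-0.954, -0.226, 0.196, 0.178], [-0.299, 0.674, -0.676, 1.102], [0.02, -0.703, -0.71, 1.322], [0.0, 0.0, 0.0, 1.0]]
```

View pics/top0.png

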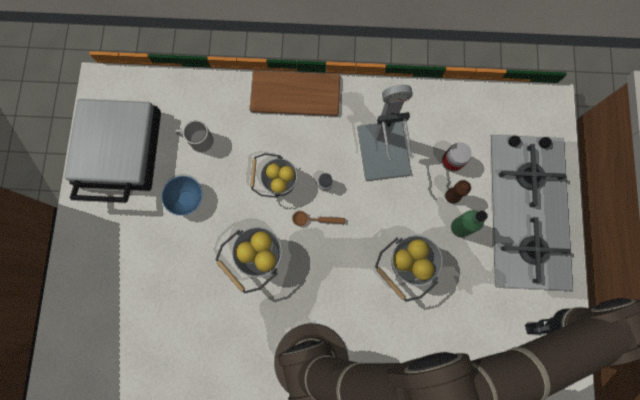

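View pics/side0.png

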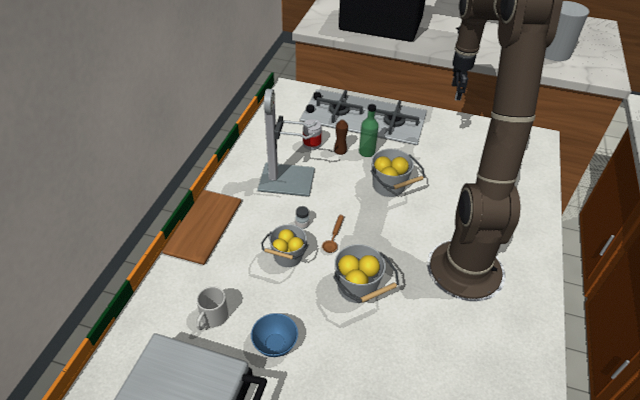

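Candidates in the top view are the pails at (278,177), (256,252) and (416,260). The one at (278,177) is clearly the smallest; its handle is folded left, with the grip at (252,172). In the side view it is at (287,245), grip at (278,253). The scale hook is near top (387,140) and side (290,128), and the jar is at top (325,182).

```bash
cat > h.py <<'E'
import numpy as np,cv2
def load(n):
    f=np.load(f'pics/{n}.npz');return f['im'],f['d'],f['E'],f['K']
def cloud(d,E,K):
    v,u=np.indices(d.shape);P=np.stack([(u-K[2])/K[0]*d,(v-K[3])/K[1]*d,d],-1)
    return P@E[:3,:3].T+E[:3,3]
def ray(u,v,z,E,K):
    r=E[:3,:3]@[(u-K[2])/K[0],(v-K[3])/K[1],1];o=E[:3,3];return o+r*(z-o[2])/r[2]
E
python3 - <<'E'
from h import *
np.set_printoptions(precision=3,suppress=True)
out=[]
for n,boxes in(('top0',[(235,145,100,60),(350,75,80,110)]),('side0',[(245,215,80,60),(245,80,110,120)])):
    im,d,E,K=load(n);W=cloud(d,E,K);hsv=cv2.cvtColor(im,cv2.COLOR_RGB2HSV)
    x,y,w,h=boxes[0];sl=np.s_[y:y+h,x:x+w]
    Wb=W[sl];hb=hsv[sl]
    print(n,'floor z',np.median(W[...,2][(abs(W[...,2])<.02)&(d>0)]))
    ylw=(hb[...,0]>18)&(hb[...,0]<32)&(hb[...,1]>150)
    wood=(hb[...,0]>5)&(hb[...,0]<20)&(hb[...,1]>70)&(hb[...,2]>90)&~ylw
    for nm,m in(('lemon',ylw),('wood',wood)):
        k,l,st,c=cv2.connectedComponentsWithStats(m.astype(np.uint8))
        for i in range(1,k):
            if st[i,4]>12:
                p=Wb[l==i];p=p[p[:,2]>-.1];print(nm,st[i],c[i]+[x,y],p.mean(0),p.min(0),p.max(0))
    if n=='top0':
        # rim points (z .08-.1) + pail
        m=(Wb[...,2]>.080)&(Wb[...,2]<.098); print('rim',m.sum(),Wb[m].min(0),Wb[m].max(0))
    x,y,w,h=boxes[1];sl=np.s_[y:y+h,x:x+w];Wb=W[sl]
    for lo,hi in((.005,.02),(.2,.27),(.27,.31),(.31,.42)):
        m=(Wb[...,2]>lo)&(Wb[...,2]<hi);print('stand',lo,hi,m.sum(),Wb[m].min(0),Wb[m].max(0),Wb[m].mean(0))
        if lo==.005:
            print('rect',cv2.minAreaRect((Wb[m][:,:2]*1000).astype(np.float32)))
    for (x,y,w,h) in boxes: 
        c=cv2.resize(im[y:y+h,x:x+w],None,fx=400/w,fy=400/w,interpolation=cv2.INTER_CUBIC)[:300]
        if (y,x)==(80,245) or (y,x)==(75,350): c=cv2.resize(im[y:y+h,x:x+w],(int(300*w/h),300),interpolation=cv2.INTER_CUBIC)
        out.append(cv2.copyMakeBorder(c,0,300-c.shape[0],0,400-c.shape[1],0))
cv2.imwrite('pics/crop.png',np.vstack([np.hstack(out[:2]),np.hstack(out[2:])])[:,:,::-1])
E
```

```text
top0 floor z 0.0009295621143995403
lemon [ 31  19  28  28 490] [279.069 176.361] [0.549 0.128 0.09 ] [ 0.168 -0.012  0.045] [0.592 0.171 1.592]
wood [16 14  5 28 78] [252.91  172.769] [0.552 0.207 0.108] [0.51  0.202 0.101] [0.595 0.212 0.115]
rim 602 [0.481 0.075 0.08 ] [0.62  0.203 0.098]
stand 0.005 0.02 2598 [ 0.558 -0.354  0.005] [ 0.952 -0.084  0.02 ] [ 0.687 -0.209  0.011]
rect ((754.8455200195312, -224.8607177734375), (387.65264892578125, 270.3111877441406), 2.012253999710083)
stand 0.2 0.27 578 [ 0.568 -0.253  0.206] [ 0.734 -0.154  0.27 ] [ 0.673 -0.201  0.251]
stand 0.27 0.31 96 [ 0.707 -0.217  0.27 ] [ 0.726 -0.172  0.31 ] [ 0.712 -0.193  0.29 ]
stand 0.31 0.42 496 [ 0.706 -0.235  0.31 ] [ 0.739 -0.154  0.392] [ 0.718 -0.192  0.36 ]
side0 floor z -2.053359887510542e-05
lemon [ 28  15  31  22 440] [287.182 241.502] [0.551 0.137 0.081] [0.504 0.092 0.044] [0.592 0.175 0.098]
wood [77 27  3  9 19] [323.316 246.   ] [0.454 0.062 0.008] [0.446 0.045 0.003] [0.459 0.083 0.016]
wood [ 19  34  29  10 106] [278.736 253.406] [0.551 0.208 0.106] [0.509 0.169 0.047] [0.598 0.216 0.114]
stand 0.005 0.02 2870 [ 0.429 -0.838  0.005] [ 0.96  -0.063  0.02 ] [ 0.67  -0.41   0.011]
rect ((722.1218872070312, -472.3140869140625), (452.4442138671875, 761.831787109375), 14.501039505004883)
stand 0.2 0.27 465 [ 0.57  -0.257  0.2  ] [ 0.739 -0.151  0.268] [ 0.681 -0.194  0.245]
stand 0.27 0.31 103 [ 0.709 -0.214  0.27 ] [ 0.741 -0.164  0.309] [ 0.721 -0.18   0.29 ]
stand 0.31 0.42 258 [ 0.71  -0.234  0.31 ] [ 0.738 -0.149  0.386] [ 0.721 -0.179  0.355]
```

View pics/crop.png

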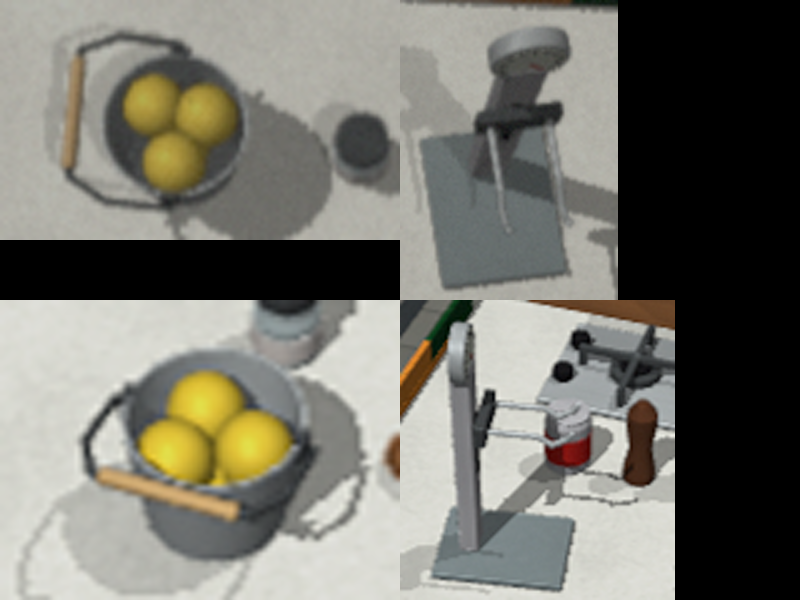

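The crop confirms the choice: small pail with three lemons, wooden grip folded left, jar to its right, and the scale's two prongs pointing at the robot. Next I fit exact geometry.

```bash
python3 - <<'E'
from h import *
np.set_printoptions(precision=4,suppress=True)
for n,b,sb in(('top0',(235,145,75,60),(350,75,80,110)),('side0',(245,215,75,60),(245,100,90,100))):
    im,d,E,K=load(n);W=cloud(d,E,K);hsv=cv2.cvtColor(im,cv2.COLOR_RGB2HSV).astype(int)
    def msk(f,b):
        m=np.zeros(d.shape,bool);x,y,w,h=b;m[y:y+h,x:x+w]=f[y:y+h,x:x+w];return m
    H,S,V=hsv[...,0],hsv[...,1],hsv[...,2]
    wood=msk((H>5)&(H<20)&(S>70)&(V>90)&(d>0),b)
    wood[:,300:]=0
    if n=='top0':wood[:,262:]=0
    else: wood[:248]=0
    vv,uu=np.nonzero(wood);dr=cv2.fitLine(np.c_[uu,vv].astype(np.float32),cv2.DIST_HUBER,0,.01,.01).ravel()
    t=(np.c_[uu,vv]-dr[2:])@dr[:2];e=[dr[2:]+dr[:2]*(t.min()),dr[2:]+dr[:2]*(t.max())]
    print(n,'grip top z',np.median(W[wood][:,2]))
    for z in(.098,.104,.110,.116):
        a,c=ray(*e[0],z,E,K),ray(*e[1],z,E,K);print(z,'mid',(a+c)/2,'len',np.linalg.norm(a-c),'dir',np.degrees(np.arctan2(*(a-c)[1::-1]))%180)
    # base plate by colour
    pl=W[...,2]
    m=msk((pl>.006)&(pl<.02)&(H>80)&(H<120)&(S>15)&(V<175),sb)
    m=cv2.morphologyEx(m.astype(np.uint8),cv2.MORPH_CLOSE,np.ones((5,5)))
    k,l,st,c=cv2.connectedComponentsWithStats(m);i=1+st[1:,4].argmax();cn=np.vstack(cv2.findContours((l==i).astype(np.uint8),0,2)[0])[:,0]
    P=np.array([ray(u,v,.012,E,K)[:2] for u,v in cn])*1000
    print('plate',st[i],cv2.minAreaRect(P.astype(np.float32)),cv2.boxPoints(cv2.minAreaRect(P.astype(np.float32))).round(1).tolist())
    # prongs: points z .225-.27 by depth
    m=msk((pl>.235)&(pl<.268),sb);q=W[m]
    q=q[q[:,0]<.67];
    if len(q): print('prongs',len(q),q.min(0),q.max(0)); 
    o=q[q[:,0].argsort()];print(o[:14])
    # rim
    if n=='top0':
        vs,us=np.nonzero(msk((pl>.086)&(pl<.096)&(S<60),b));q=W[vs,us];q=q[np.hypot(q[:,0]-.553,q[:,1]-.13)<.075]
        A=np.c_[2*q[:,:2],np.ones(len(q))];s=np.linalg.lstsq(A,(q[:,:2]**2).sum(1),rcond=None)[0];print('rim',s[:2],np.sqrt(s[2]+s[0]**2+s[1]**2),len(q))
E
```

```text
top0 grip top z 0.10852053190073052
0.098 mid [0.5553 0.2088 0.098 ] len 0.0865762007467173 dir 179.42553801321696
0.104 mid [0.5538 0.2079 0.104 ] len 0.08622848509197416 dir 179.42553801321696
0.11 mid [0.5522 0.207  0.11  ] len 0.08588076943723123 dir 179.425538013217
0.116 mid [0.5507 0.2061 0.116 ] len 0.08553305378248821 dir 179.42553801321696
plate [ 359  122   52   58 2047] ((675.660888671875, -202.99383544921875), (184.0779571533203, 146.56704711914062), 10.181344985961914) [[572.0999755859375, -147.10000610351562], [598.0, -291.3999938964844], [779.2000122070312, -258.8999938964844], [753.2999877929688, -114.5999984741211]]
prongs 184 [ 0.5682 -0.2527  0.236 ] [ 0.6687 -0.1684  0.2604]
[[ 0.5682 -0.1888  0.2582]
 [ 0.5688 -0.1918  0.2569]
 [ 0.5704 -0.1885  0.2604]
 [ 0.5705 -0.1858  0.2597]
 [ 0.5719 -0.1918  0.2561]
 [ 0.5743 -0.1862  0.2566]
 [ 0.5744 -0.1889  0.2568]
 [ 0.5761 -0.1924  0.2517]
 [ 0.5791 -0.1896  0.2509]
 [ 0.5798 -0.2496  0.2584]
 [ 0.5799 -0.1845  0.2474]
 [ 0.58   -0.1873  0.2474]
 [ 0.5802 -0.2525  0.2575]
 [ 0.5824 -0.2484  0.2495]]
rim [0.55  0.133
[... 389 characters left out ...]
258  163   56   33 1273] ((676.1441040039062, -199.0673370361328), (186.64305114746094, 154.43516540527344), 10.212529182434082) [[570.5999755859375, -139.60000610351562], [598.0, -291.6000061035156], [781.7000122070312, -258.5], [754.2999877929688, -106.5]]
prongs 134 [ 0.5699 -0.2571  0.2355] [ 0.6696 -0.1673  0.259 ]
[[ 0.5699 -0.1893  0.2578]
 [ 0.5732 -0.189   0.2572]
 [ 0.5733 -0.1894  0.2526]
 [ 0.5741 -0.1918  0.259 ]
 [ 0.5754 -0.185   0.2554]
 [ 0.5773 -0.1911  0.2546]
 [ 0.5774 -0.1918  0.2456]
 [ 0.5781 -0.1827  0.2564]
 [ 0.5796 -0.1876  0.2483]
 [ 0.5806 -0.191   0.2412]
 [ 0.5821 -0.2504  0.256 ]
 [ 0.5823 -0.1854  0.245 ]
 [ 0.5842 -0.2571  0.255 ]
 [ 0.5842 -0.1914  0.2441]]
```

```bash
cat >> h.py <<'E'
from scipy.spatial.transform import Rotation as Rn
from workcell import env
def tool(yaw,tilt):  # tool x at azimuth yaw (deg), tilted: z leans to yaw-90 by tilt
    return (Rn.from_euler('z',yaw,degrees=True)*Rn.from_euler('x',180-tilt,degrees=True)).as_matrix()
def inc(targets):
    s=env.read_state();p=np.array(s['tool_pos']);R=np.array(s['tcp_rot'])
    print('t',s['t'],'p',p.round(4),'z',R[:,2].round(3),'x',R[:,0].round(3),'F',np.round(s['wrist_force'],2),'j',np.round(s['joints'],1),'open',round(s['opening'],4))
    for q,Q in targets:
        print(np.r_[R.T@(np.array(q)-p)/.5,Rn.from_matrix(R.T@Q).as_rotvec()/(np.pi/2)].round(4).tolist())
E
python3 - <<'E'
from h import *
inc([((.35,-.35,.40),tool(0,0)),((.45,.05,.40),tool(0,0)),((.552,.30,.30),tool(0,0))])
print(tool(0,45))
E
```

```text
t 0.1 p [ 0.1525 -0.6056  0.2305] z [-0.     0.001 -1.   ] x [ 0.97   0.244 -0.   ] F [-0.13 -0.21  0.33] j [72.  23.6 -0.7 91.5  0.3 65.  -4.7] open 0.0854
[0.5078, -0.3998, -0.3384, -0.0009, 0.0002, 0.1571]
[0.8972, -1.1267, -0.3374, -0.0009, 0.0002, 0.1571]
[1.2172, -1.5615, -0.1368, -0.0009, 0.0002, 0.1571]
[[ 1.          0.          0.        ]
 [ 0.         -0.70710678 -0.70710678]
 [ 0.          0.70710678 -0.70710678]]
```

{"api": "arm_command", "payload": {"increments": [[0.1,-0.08,-0.15,0,0,0,255],[0.25,-0.2,-0.34,0,0,0.05,255],[0.5,-0.4,-0.34,0,0,0.157,255],[0.5,-0.4,-0.34,0,0,0.157,255],[0.5,-0.4,-0.34,0,0,0.157,255],[0.5,-0.4,-0.34,0,0,0.157,255],[0.8,-0.9,-0.34,0,0,0.157,255],[0.8,-0.9,-0.34,0,0,0.157,255],[0.8,-0.9,-0.34,0,0,0.157,255],[0.8,-0.9,-0.34,0,0,0.157,255],[0.8,-0.9,-0.34,0,0,0.157,255],[0.8,-0.9,-0.34,0,0,0.157,255],[0.8,-0.9,-0.34,0,0,0.157,255],[0.8,-0.9,-0.34,0,0,0.157,255],[0.8,-0.9,-0.34,0,0,0.157,255],[0.8,-0.9,-0.34,0,0,0.157,255]]}}

```text
t: 2.1
tool_pos: [0.4305, -0.0725, 0.4013]
tcp_rot: [[1.0, -0.001, -0.0], [-0.001, -1.0, -0.0], [-0.0, 0.0, -1.0]]
wrist_force: [0.9, -0.7, -0.0]
opening: -0.0001
grasp_force: 0.0
```

```bash
python3 - <<'E'
from h import *
inc([((.552,.32,.30),tool(0,45)),((.552,.25,.09),tool(0,45))])
E
```

```text
t 2.1 p [ 0.4305 -0.0725  0.4013] z [-0. -0. -1.] x [ 1.    -0.001 -0.   ] F [ 0.93 -0.75 -0.04] j [ 30.4  -0.  -26.8  98.4  -0.   81.6 -86.4] open -0.0001
[0.2423, -0.7852, 0.2025, -0.5, 0.0003, -0.0005]
[0.2425, -0.6453, 0.6225, -0.5, 0.0003, -0.0005]
```

{"api": "arm_command", "payload": {"increments": [[0.05,-0.15,0.03,0,0,0,255],[0.15,-0.4,0.1,-0.1,0,0,255],[0.24,-0.785,0.2,-0.2,0,0,255],[0.24,-0.785,0.2,-0.3,0,0,255],[0.24,-0.785,0.2,-0.4,0,0,255],[0.24,-0.785,0.2,-0.5,0,0,255],[0.24,-0.785,0.2,-0.5,0,0,255],[0.24,-0.785,0.2,-0.5,0,0,255],[0.24,-0.785,0.2,-0.5,0,0,255],[0.24,-0.785,0.2,-0.5,0,0,255],[0.24,-0.785,0.2,-0.5,0,0,255],[0.24,-0.785,0.2,-0.5,0,0,255],[0.24,-0.785,0.2,-0.5,0,0,255],[0.24,-0.785,0.2,-0.5,0,0,255]]}}

```text
t: 3.85
tool_pos: [0.5508, 0.3197, 0.3016]
tcp_rot: [[1.0, -0.001, -0.001], [-0.001, -0.708, -0.707], [0.0, 0.707, -0.708]]
wrist_force: [-0.5, 0.9, -0.2]
opening: 0.0001
grasp_force: 0.0
```

```bash
python3 - <<'E'
from h import *
R=tool(0,45)
inc([((.552,.30,.12),R),((.552,.25,.075),R)])
E
```

```text
t 3.85 p [0.5508 0.3197 0.3016] z [-0.001 -0.707 -0.708] x [ 1.    -0.001  0.   ] F [-0.52  0.91 -0.21] j [ -53.8   42.     8.5   65.5   24.9  106.  -136. ] open 0.0001
[0.0023, -0.2287, 0.2849, -0.0004, 0.0005, -0.0005]
[0.0024, -0.2216, 0.4192, -0.0004, 0.0005, -0.0005]
```

{"api": "arm_command", "payload": {"increments": [[0.002,-0.05,0.02,0,0,0,255],[0.002,-0.12,0.08,0,0,0,255],[0.002,-0.17,0.16,0,0,0,255],[0.002,-0.17,0.24,0,0,0,255],[0.002,-0.17,0.3,0,0,0,255],[0.002,-0.17,0.35,0,0,0,255],[0.002,-0.17,0.39,0,0,0,255],[0.002,-0.17,0.42,0,0,0,255],[0.002,-0.17,0.445,0,0,0,255],[0.002,-0.17,0.462,0,0,0,255],[0.002,-0.17,0.462,0,0,0,255],[0.002,-0.17,0.462,0,0,0,255]]}}

```text
t: 5.35
tool_pos: [0.5517, 0.218, 0.0781]
tcp_rot: [[1.0, 0.0, 0.001], [0.001, -0.708, -0.707], [0.001, 0.707, -0.708]]
wrist_force: [0.1, 0.1, 0.3]
opening: -0.0003
grasp_force: 0.0
```

```bash
python3 - <<'E'
from h import *
R=tool(0,45)
T=[]
for a in np.radians([17,25,35,45,55,65,75,82]): T.append(((.552,.1312+.08*np.cos(a)+.006,.082+.08*np.sin(a)-.023),R))
inc(T)
n='side';im,d=env.get_image(n);cv2.imwrite('pics/s1.png',cv2.resize(im[190:290,220:340],(720,600),interpolation=2)[:,:,::-1])
E
```

```text
t 5.35 p [0.5517 0.218  0.0781] z [ 0.001 -0.707 -0.708] x [1.    0.001 0.001] F [0.09 0.14 0.33] j [ -49.1   48.1    8.1   86.8   26.2   79.3 -144.9] open -0.0003
[0.0005, 0.0121, -0.0, -0.0005, -0.0005, 0.0]
[0.0005, 0.0324, -0.0091, -0.0005, -0.0005, 0.0]
[0.0005, 0.0594, -0.0164, -0.0005, -0.0005, 0.0]
[0.0005, 0.0872, -0.0188, -0.0005, -0.0005, 0.0]
[0.0005, 0.1149, -0.0164, -0.0005, -0.0005, 0.0]
[0.0005, 0.1419, -0.0092, -0.0005, -0.0005, 0.0]
[0.0005, 0.1672, 0.0026, -0.0005, -0.0005, 0.0]
[0.0005, 0.1835, 0.0133, -0.0005, -0.0005, 0.0]
```

View pics/s1.png

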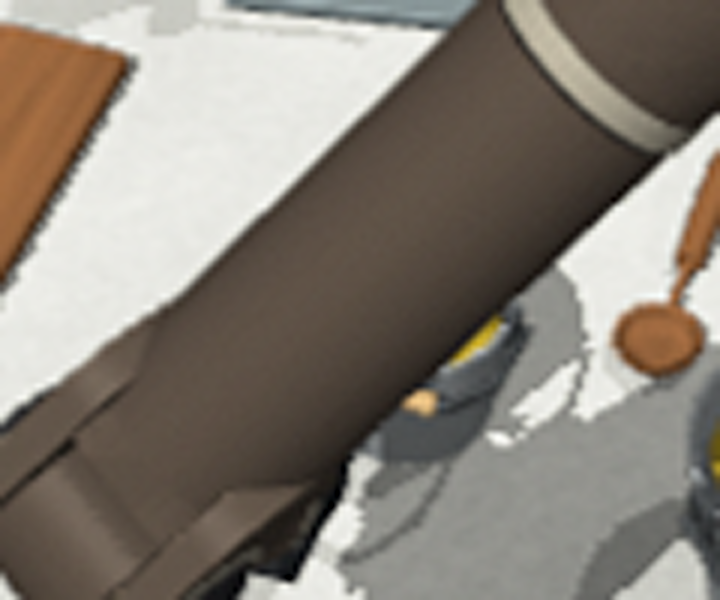

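The side view is mostly blocked by the forearm, but the grip's end is visible and nothing has been touched. I now push along the arc.

{"api": "arm_command", "payload": {"increments": [[0,0.012,0,0,0,0,255],[0,0.022,-0.005,0,0,0,255],[0,0.032,-0.009,0,0,0,255],[0,0.045,-0.013,0,0,0,255],[0,0.059,-0.016,0,0,0,255],[0,0.073,-0.018,0,0,0,255],[0,0.087,-0.019,0,0,0,255],[0,0.1,-0.018,0,0,0,255],[0,0.115,-0.016,0,0,0,255],[0,0.115,-0.016,0,0,0,255]]}}

```text
t: 6.65
tool_pos: [0.5517, 0.1813, 0.1247]
tcp_rot: [[1.0, -0.001, -0.0], [-0.001, -0.707, -0.707], [0.0, 0.707, -0.707]]
wrist_force: [-1.0, -0.6, -1.1]
opening: -0.0004
grasp_force: 0.0
```

```bash
python3 - <<'E'
from h import *
inc([])
ims=[env.get_image(n)[0] for n in('top','wrist')]
a=cv2.resize(ims[0][130:230,220:340],(480,400),interpolation=2);b=cv2.resize(ims[1],(320,200))
cv2.imwrite('pics/t2.png',np.hstack([a,cv2.copyMakeBorder(b,0,200,0,0,0)])[:,:,::-1])
E
```

```text
t 6.65 p [0.5517 0.1813 0.1247] z [-0.    -0.707 -0.707] x [ 1.    -0.001  0.   ] F [-1.   -0.57 -1.14] j [ -47.6   43.     9.    89.9   27.5   80.2 -142.3] open -0.0004
```

View pics/t2.png

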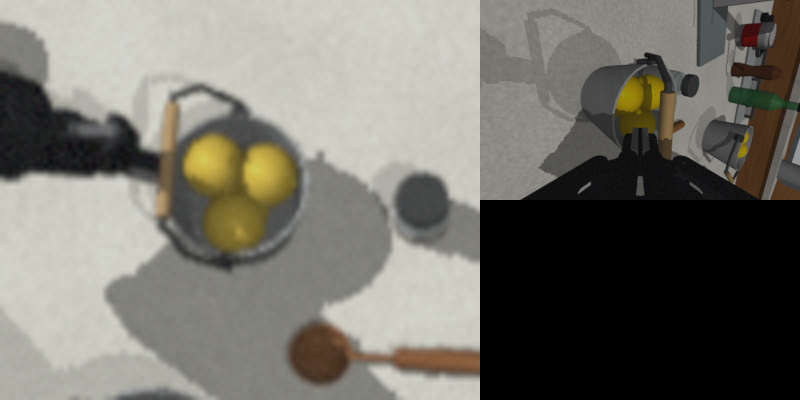

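Left of the crop: the handle is rising cleanly (grip at top px ~(262,169)) and the pail hasn't moved. Continuing.

{"api": "arm_command", "payload": {"increments": [[0,0.014,0.003,0,0,0,255],[0,0.027,0.007,0,0,0,255],[0,0.04,0.013,0,0,0,255],[0,0.052,0.019,0,0,0,255],[0,0.06,0.024,0,0,0,255],[0,0.068,0.029,0,0,0,255],[0,0.068,0.029,0,0,0,255]]}}

```text
t: 7.62
tool_pos: [0.5516, 0.1475, 0.1381]
tcp_rot: [[1.0, -0.0, -0.0], [-0.0, -0.707, -0.707], [0.0, 0.707, -0.707]]
wrist_force: [0.1, 0.0, -0.1]
opening: 0.0
grasp_force: 0.0
```

```bash
cat >> h.py <<'E'
def grip(lo=.09,hi=.30,cx=.552,cy=.15,r=.12,n='top'):
    im,d=env.get_image(n);m=env.camera_model(n);E=m['extrinsics'];K=[m[k] for k in('fx','fy','cx','cy')]
    W=cloud(d,np.array(E),K);H,S,V=[a.astype(int) for a in cv2.split(cv2.cvtColor(im,cv2.COLOR_RGB2HSV))]
    q=(H>5)&(H<20)&(S>70)&(V>60)&(d>0)&(W[...,2]>lo)&(W[...,2]<hi)&(np.hypot(W[...,0]-cx,W[...,1]-cy)<r)
    k,l,st,c=cv2.connectedComponentsWithStats(q.astype(np.uint8));i=1+st[1:,4].argmax();q=l==i
    P=W[q];(_,_,a)=cv2.minAreaRect((P[:,:2]*1000).astype(np.float32))
    print(n,st[i],'grip mean',P.mean(0).round(4),'zmed',np.median(P[:,2]).round(4),'ext',np.ptp(P,axis=0).round(3),'ang',round(a,1))
    return im,W
E
python3 - <<'E'
from h import *
inc([]);grip();grip(n='wrist')
E
```

```text
t 7.625 p [0.5516 0.1475 0.1381] z [-0.    -0.707 -0.707] x [ 1. -0.  0.] F [ 0.1   0.03 -0.09] j [ -46.1   40.4    9.6   93.    28.8   78.7 -141.1] open 0.0
top [270 155   5  29  89] grip mean [0.551  0.1434 0.1663] zmed 0.166 ext [0.087 0.012 0.016] ang 0.3
wrist [ 356  183   34  136 3025] grip mean [0.5736 0.146  0.1639] zmed 0.1645 ext [0.059 0.026 0.024] ang 88.0
```

Handle at about 82°. I push 10 mm more to upright, hold, then back off and look.

{"api": "arm_command", "payload": {"increments": [[0,0.005,0.005,0,0,0,255],[0,0.01,0.01,0,0,0,255],[0,0.014,0.014,0,0,0,255],[0,0.014,0.014,0,0,0,255],[0,0.014,0.014,0,0,0,255],[0,0.014,0.014,0,0,0,255],[0,0,0,0,0,0,255],[0,-0.03,-0.03,0,0,0,255],[0,-0.08,-0.1,0,0,0,255],[0,-0.12,-0.25,0,0,0,255],[0,-0.12,-0.4,0,0,0,255],[0,-0.12,-0.4,0,0,0,255],[0,-0.12,-0.4,0,0,0,255]]}}

```text
t: 9.35
tool_pos: [0.5509, 0.3356, 0.2372]
tcp_rot: [[1.0, 0.002, 0.004], [0.004, -0.709, -0.705], [0.001, 0.705, -0.709]]
wrist_force: [0.3, 0.1, -0.2]
opening: -0.0001
grasp_force: 0.0
```

```bash
python3 - <<'E'
from h import *
im,W=grip();grip(n='side')
H,S,V=[a.astype(int) for a in cv2.split(cv2.cvtColor(im,cv2.COLOR_RGB2HSV))]
z=W[...,2];m=(z>.086)&(z<.096)&(S<60)&(np.hypot(W[...,0]-.552,W[...,1]-.132)<.075);q=W[m]
A=np.c_[2*q[:,:2],np.ones(len(q))];s=np.linalg.lstsq(A,(q[:,:2]**2).sum(1),rcond=None)[0];print('rim',s[:2],np.sqrt(s[2]+s[0]**2+s[1]**2))
inc([((.551,.16,.32),tool(0,0)),((.551,.134,.25),tool(0,0)),((.551,.134,.143),tool(0,0))])
E
```

```text
top [272 155   6  29  94] grip mean [0.5512 0.1344 0.1672] zmed 0.1674 ext [0.087 0.011 0.016] ang 87.9Traceback (most recent call last):
  File "<stdin>", line 2, in <module>
  File "h.py", line 22, in grip
    k,l,st,c=cv2.connectedComponentsWithStats(q.astype(np.uint8));i=1+st[1:,4].argmax();q=l==i
                                                                      ~~~~~~~~~~~~~~~^^
ValueError: attempt to get argmax of an empty sequence
```

```bash
python3 - <<'E'
from h import *
inc([((.551,.30,.32),tool(0,20)),((.551,.1345,.32),tool(0,0))])
E
```

```text
t 9.45 p [0.5511 0.3318 0.2358] z [-0.    -0.708 -0.706] x [ 1.     0.001 -0.001] F [-0.06 -0.87 -0.45] j [ -54.2   45.7    8.3   67.6   23.7  101.2 -139.1] open -0.0003
[-0.0005, 0.1641, -0.074, 0.2785, 0.0003, 0.0006]
[-0.0007, 0.3979, 0.1603, 0.5007, 0.0004, 0.0006]
```

{"api": "arm_command", "payload": {"increments": [[0,0.1,-0.05,0.06,0,0,0],[0,0.164,-0.074,0.16,0,0,0],[0,0.164,-0.074,0.26,0,0,0],[0,0.3,0.05,0.36,0,0,0],[0,0.398,0.16,0.46,0,0,0],[0,0.398,0.16,0.5,0,0,0],[0,0.398,0.16,0.5,0,0,0],[0,0.398,0.16,0.5,0,0,0],[0,0.398,0.16,0.5,0,0,0],[0,0.398,0.16,0.5,0,0,0]]}}

```text
t: 10.7
tool_pos: [0.5513, 0.1361, 0.3204]
tcp_rot: [[1.0, 0.003, -0.001], [0.003, -1.0, -0.0], [-0.001, 0.0, -1.0]]
wrist_force: [-1.1, -0.5, -0.8]
opening: 0.0855
grasp_force: 0.0
```

```bash
python3 - <<'E'
from h import *
inc([((.551,.1345,.145),tool(0,0))])
E
```

```text
t 10.7 p [0.5513 0.1361 0.3204] z [-0.001 -0.    -1.   ] x [ 1.     0.003 -0.001] F [-1.13 -0.52 -0.83] j [ -23.    14.3    5.3   92.6   -1.3   73.3 -107.3] open 0.0855
[-0.0002, 0.003, 0.3508, 0.0003, 0.0007, 0.0018]
```

{"api": "arm_command", "payload": {"increments": [[0,0.003,0.08,0,0,0,0],[0,0.003,0.17,0,0,0,0],[0,0.003,0.25,0,0,0,0],[0,0.003,0.31,0,0,0,0],[0,0.003,0.34,0,0,0,0],[0,0.003,0.354,0,0,0,0],[0,0.003,0.354,0,0,0,0],[0,0.003,0.354,0,0,0,120],[0,0.003,0.354,0,0,0,180],[0,0.003,0.354,0,0,0,255],[0,0.003,0.354,0,0,0,255],[0,0.003,0.354,0,0,0,255],[0,0.003,0.354,0,0,0,255],[0,0.003,0.354,0,0,0,255],[0,0.003,0.354,0,0,0,255]]}}

```text
t: 12.58
tool_pos: [0.5517, 0.1331, 0.1444]
tcp_rot: [[1.0, 0.0, 0.0], [0.0, -1.0, 0.0], [0.0, -0.0, -1.0]]
wrist_force: [-0.5, -0.7, 4.8]
opening: 0.0099
grasp_force: 58.6
```

```bash
python3 - <<'E'
from h import *
inc([]); grip()
E
```

```text
t 12.575 p [0.5517 0.1331 0.1444] z [ 0.  0. -1.] x [1. 0. 0.] F [-0.53 -0.66  4.82] j [ -21.9   23.1    4.5  105.3   -2.2   51.7 -106.4] open 0.0099Traceback (most recent call last):
  File "<stdin>", line 2, in <module>
  File "h.py", line 22, in grip
    k,l,st,c=cv2.connectedComponentsWithStats(q.astype(np.uint8));i=1+st[1:,4].argmax();q=l==i
                                                                      ~~~~~~~~~~~~~~~^^
ValueError: attempt to get argmax of an empty sequence
```

{"api": "arm_command", "payload": {"increments": [[0,0,-0.01,0,0,0,255],[0,0,-0.03,0,0,0,255],[0,0,-0.06,0,0,0,255],[0,0,-0.1,0,0,0,255],[0,0,-0.15,0,0,0,255],[0,0,-0.2,0,0,0,255],[0,0,-0.24,0,0,0,255],[0,0,-0.252,0,0,0,255],[0,0,-0.252,0,0,0,255],[0,0,-0.252,0,0,0,255],[0,0,-0.252,0,0,0,255],[0,0,-0.252,0,0,0,255]]}}

```text
t: 14.12
tool_pos: [0.5514, 0.133, 0.2696]
tcp_rot: [[1.0, 0.0, -0.001], [0.0, -1.0, -0.0], [-0.001, 0.0, -1.0]]
wrist_force: [-0.1, 0.4, -3.8]
opening: 0.01
grasp_force: 58.6
```

```bash
python3 - <<'E'
from h import *
F=[]
for i in range(6): F.append(env.read_state()['wrist_force']); im,d=env.get_image('top')
print(np.mean(F,0),np.std(F,0))
c=np.array([.603,-.2145]);ex=np.array([.983,.18])
inc([((*(c-.15*ex),.27),tool(100.3,0)),((.45,0,.27),tool(50,0))])
try: grip(cy=.134)
except Exception as e: print(e)
cv2.imwrite('pics/l1.png',cv2.resize(im[120:220,220:340],(720,600),interpolation=2)[:,:,::-1])
E
```

```text
[-0.03815332  0.17379449 -3.98800495] [0.27615016 0.31223268 0.41182702]
t 14.425 p [0.5516 0.1331 0.2701] z [-0. -0. -1.] x [ 1.  0. -0.] F [ 0.17  0.35 -4.77] j [ -22.6   16.     5.2   97.    -1.6   67.  -107. ] open 0.01
[-0.1922, 0.7491, 0.0001, -0.0, 0.0001, -1.1143]
[-0.2032, 0.2661, 0.0001, 0.0, 0.0001, -0.5554]
attempt to get argmax of an empty sequence
```

View pics/l1.png

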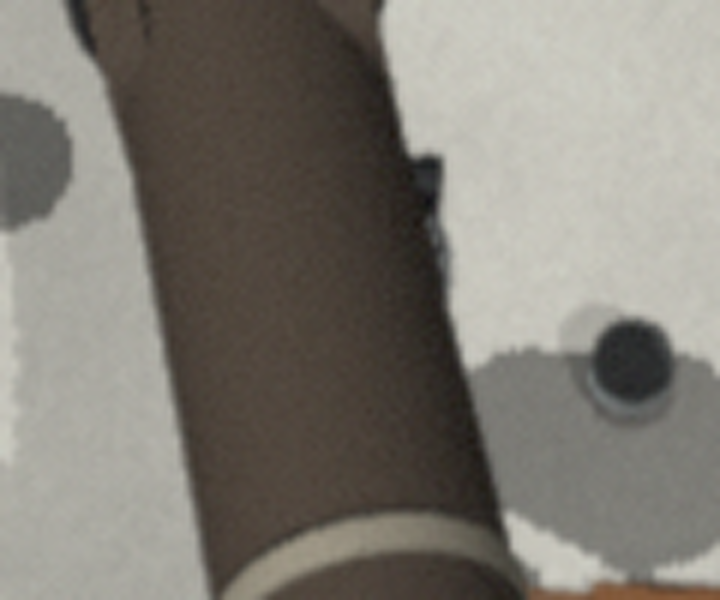

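Lifted clear. The wrist carries about 4 N (expected sink about 18–19 mm). I now carry it to in front of the hook while turning 90°.

{"api": "arm_command", "payload": {"increments": [[-0.003,0.02,0,0,0,-0.03,255],[-0.01,0.06,0,0,0,-0.08,255],[-0.02,0.11,-0.004,0,0,-0.15,255],[-0.03,0.17,-0.004,0,0,-0.23,255],[-0.04,0.23,-0.004,0,0,-0.32,255],[-0.05,0.3,-0.004,0,0,-0.41,255],[-0.06,0.37,-0.004,0,0,-0.5,255],[-0.07,0.44,-0.004,0,0,-0.6,255],[-0.08,0.51,-0.004,0,0,-0.7,255],[-0.09,0.57,-0.004,0,0,-0.79,255],[-0.098,0.63,-0.004,0,0,-0.87,255],[-0.105,0.68,-0.004,0,0,-0.94,255],[-0.11,0.71,-0.004,0,0,-0.98,255],[-0.113,0.734,-0.004,0,0,-1,255],[-0.113,0.734,-0.004,0,0,-1,255],[-0.113,0.734,-0.004,0,0,-1,255]]}}

```text
t: 16.48
tool_pos: [0.4953, -0.2332, 0.2721]
tcp_rot: [[0.0, 1.0, 0.0], [1.0, -0.0, 0.0], [0.0, 0.0, -1.0]]
wrist_force: [0.2, 0.5, -4.0]
opening: 0.0099
grasp_force: 58.5
```

```bash
python3 - <<'E'
from h import *
c=np.array([.603,-.2145]);ex=np.array([.984,.179])
inc([((*(c-.10*ex),.272),tool(100.3,0))])
a=env.get_image('side')[0]; b=env.get_image('wrist')[0]
cv2.imwrite('pics/p1.png',np.hstack([cv2.resize(a[60:240,180:420],(400,300),interpolation=2),cv2.resize(b,(400,250))[:300] if 0 else cv2.copyMakeBorder(cv2.resize(b,(400,250)),0,50,0,0,0)])[:,:,::-1])
grip(hi=.33,lo=.2,cx=.5,cy=-.234,n='side')
E
```

```text
t 16.475 p [ 0.4953 -0.2332  0.2721] z [ 0.  0. -1.] x [0. 1. 0.] F [ 0.15  0.55 -4.04] j [15.4 13.9  5.8 99.5 -1.6 66.6 21.7] open 0.0099
[0.0017, 0.0186, 0.0002, 0.0001, -0.0003, -0.1144]
side [336 118   6  13  34] grip mean [ 0.4946 -0.213   0.2937] zmed 0.2939 ext [0.009 0.058 0.038] ang 89.9
```

View pics/p1.png

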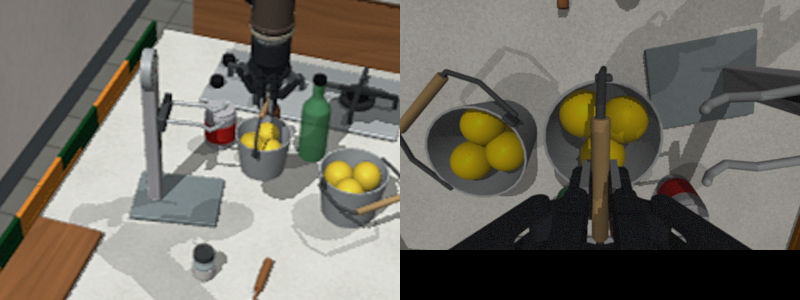

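The side view (left) shows the pail hanging in front of the prongs at the right height. The wrist view shows both prong tips, at full-image pixels about (490,173) and (493,288), so I refine the hook pose from those.

```bash
python3 - <<'E'
from h import *
np.set_printoptions(precision=4,suppress=True)
im,d=env.get_image('wrist');m=env.camera_model('wrist');E=np.array(m['extrinsics']);K=[m[k] for k in('fx','fy','cx','cy')]
W=cloud(d,E,K);print('cam',E[:3,3])
a=np.radians(10.3);ex=np.array([np.cos(a),np.sin(a)]);ey=np.array([-ex[1],ex[0]])
rel=W[...,:2]-[.603,-.2145];X=rel@ex;Y=rel@ey;Z=W[...,2]
ok=(d>0)&(Z>.22)&(Z<.30)&(X>-.05)&(X<.06)
for s in(1,-1):
    q=ok&(abs(Y-s*.031)<.018);print(s,q.sum(),'tip X',X[q].min())
    for x0 in(-.03,-.025,-.02,-.015,-.01,-.005,0,.005,.01,.02,.03,.04):
        k=q&(abs(X-x0)<.0025)
        if k.sum():print(x0,k.sum(),'Y',Y[k].min().round(4),Y[k].max().round(4),'ztop',np.percentile(Z[k],95).round(4))
g=(d>0)&(Z>.27)&(Z<.305)&(np.hypot(W[...,0]-.495,W[...,1]+.233)<.06)
hsv=cv2.cvtColor(im,cv2.COLOR_RGB2HSV);g&=(hsv[...,0]>5)&(hsv[...,0]<20)&(hsv[...,1]>70)
P=W[g];print('grip',g.sum(),P.min(0),P.max(0),P.mean(0))
E
```

```text
cam [ 0.495  -0.1512  0.4143]
1 2733 tip X -0.030136928377849554
-0.03 114 Y 0.0246 0.0314 ztop 0.2585
-0.025 180 Y 0.0244 0.0321 ztop 0.2588
-0.02 102 Y 0.0262 0.0321 ztop 0.2552
-0.015 120 Y 0.0246 0.032 ztop 0.2481
-0.01 120 Y 0.0247 0.0322 ztop 0.2449
-0.005 124 Y 0.0248 0.0321 ztop 0.2419
0 134 Y 0.0244 0.0321 ztop 0.2385
0.005 218 Y 0.0238 0.0322 ztop 0.2409
0.01 230 Y 0.0241 0.032 ztop 0.2442
0.02 218 Y 0.0239 0.0321 ztop 0.249
0.03 181 Y 0.024 0.032 ztop 0.2493
0.04 183 Y 0.0241 0.0319 ztop 0.2493
-1 2605 tip X -0.030084415022055656
-0.03 86 Y -0.0377 -0.0302 ztop 0.2581
-0.025 194 Y -0.0367 -0.0293 ztop 0.2587
-0.02 132 Y -0.0351 -0.0293 ztop 0.2547
-0.015 121 Y -0.0367 -0.0295 ztop 0.2477
-0.01 121 Y -0.0362 -0.0296 ztop 0.2447
-0.005 112 Y -0.0358 -0.0295 ztop 0.2416
0 129 Y -0.0372 -0.029 ztop 0.2387
0.005 177 Y -0.0376 -0.0293 ztop 0.241
0.01 175 Y -0.0374 -0.0297 ztop 0.2439
0.02 176 Y -0.0372 -0.0297 ztop 0.2489
0.03 155 Y -0.0378 -0.0295 ztop 0.2491
0.04 155 Y -0.0376 -0.0293 ztop 0.2493
grip 4838 [ 0.4771 -0.2795  0.2755] [ 0.5129 -0.1798  0.3046] [ 0.4952 -0.2249  0.294 ]
```

The tips confirm the hook's position in x and yaw, with a −2.6 mm correction sideways. Seat is (0.6035, −0.2171). I turn 10.3° and enter above the prongs.

{"api": "arm_command", "payload": {"increments": [[-0.003,0.005,0,0,0,-0.05,255],[-0.005,0.01,0,0,0,-0.1,255],[-0.004,0.02,0,0,0,-0.114,255],[-0.002,0.04,0,0,0,-0.114,255],[0.003,0.065,0,0,0,-0.114,255],[0.008,0.09,0,0,0,-0.114,255],[0.013,0.115,0,0,0,-0.114,255],[0.018,0.14,0,0,0,-0.114,255],[0.022,0.165,0,0,0,-0.114,255],[0.027,0.19,0,0,0,-0.114,255],[0.031,0.208,0,0,0,-0.114,255],[0.032,0.216,0,0,0,-0.114,255],[0.032,0.216,0,0,0,-0.114,255],[0.032,0.216,0,0,0,-0.114,255],[0.032,0.216,0,0,0,-0.114,255]]}}

```text
t: 18.55
tool_pos: [0.6028, -0.2182, 0.2723]
tcp_rot: [[-0.178, 0.984, 0.0], [0.984, 0.178, -0.0], [-0.0, 0.0, -1.0]]
wrist_force: [-0.3, -0.3, -3.9]
opening: 0.0101
grasp_force: 58.5
```

```bash
cat > chk.py <<'E'
from h import *
np.set_printoptions(precision=4,suppress=True)
F=[]
for i in range(5):
    F.append(env.read_state()['wrist_force']); im,d=env.get_image('wrist')
print('F',np.mean(F,0))
m=env.camera_model('wrist');E=np.array(m['extrinsics']);K=[m[k] for k in('fx','fy','cx','cy')]
W=cloud(d,E,K);a=np.radians(10.3);ex=np.array([np.cos(a),np.sin(a)]);ey=np.array([-ex[1],ex[0]])
rel=W[...,:2]-[.6035,-.2171];X=rel@ex;Y=rel@ey;Z=W[...,2]
for s in(1,-1):
    q=(d>0)&(abs(Y-s*.031)<.012)&(abs(X-.05)<.015)&(Z>.17)&(Z<.28);print('level prong',s,q.sum(),np.percentile(Z[q],90) if q.any() else 0)
hsv=cv2.cvtColor(im,cv2.COLOR_RGB2HSV);g=(d>0)&(Z>.2)&(Z<.32)&(abs(X)<.03)&(abs(Y)<.06)&(hsv[...,0]>5)&(hsv[...,0]<20)&(hsv[...,1]>70)
if g.any():print('grip X',np.median(X[g]),X[g].min(),X[g].max(),'Y',Y[g].min(),Y[g].max(),'Z',np.percentile(Z[g],[5,50,95]))
inc([((.6035,-.2171,.227),tool(100.3,0))])
E
python3 chk.py
```

```text
F [-0.2571  0.0197 -4.141 ]
level prong 1 1789 0.2486722835324245
level prong -1 2433 0.24815956774598352
grip X -0.0007059029223772878 -0.029386315627081844 0.02981203988384251 Y -0.04694255962710737 0.05718230637647617 Z [0.2917 0.2942 0.2957]
t 18.8 p [ 0.6031 -0.218   0.2722] z [ 0. -0. -1.] x [-0.178  0.984 -0.   ] F [-0.71 -0.69 -3.06] j [12.9 23.4  3.7 86.2 -1.6 70.4 27.1] open 0.0095
[0.0016, 0.0011, 0.0904, 0.0001, 0.0001, -0.0004]
```

{"api": "arm_command", "payload": {"increments": [[0,0,0.01,0,0,0,255],[0.001,0.001,0.025,0,0,0,255],[0.001,0.001,0.04,0,0,0,255],[0.001,0.001,0.055,0,0,0,255],[0.001,0.001,0.065,0,0,0,255],[0.001,0.001,0.073,0,0,0,255],[0.001,0.001,0.077,0,0,0,255],[0.001,0.001,0.081,0,0,0,255],[0.001,0.001,0.085,0,0,0,255],[0.001,0.001,0.089,0,0,0,255],[0.001,0.001,0.093,0,0,0,255],[0.001,0.001,0.097,0,0,0,255],[0.001,0.001,0.1,0,0,0,255],[0.001,0.001,0.103,0,0,0,255],[0.001,0.001,0.105,0,0,0,255],[0.001,0.001,0.105,0,0,0,255],[0.001,0.001,0.105,0,0,0,255]]}}

```text
t: 20.92
tool_pos: [0.6037, -0.2174, 0.2198]
tcp_rot: [[-0.178, 0.984, 0.0], [0.984, 0.178, -0.0], [-0.0, 0.0, -1.0]]
wrist_force: [1.9, -0.2, -2.4]
opening: 0.0099
grasp_force: 58.6
```

```bash
python3 chk.py
```

```text
F [ 1.5493 -0.4427 -1.7363]
level prong 1 1696 0.2411118457609872
level prong -1 11 0.24098436949756252
grip X -4.29128751349096e-06 -0.029786072161479417 0.02995103400606847 Y -0.04664798788964954 0.0515695971911414 Z [0.2392 0.2418 0.2683]
t 21.175 p [ 0.6037 -0.2174  0.2197] z [ 0. -0. -1.] x [-0.178  0.984 -0.   ] F [ 0.74  0.7  -2.58] j [13.1 25.6  3.4 90.  -1.6 64.4 27.1] open 0.0099
[0.0006, -0.0002, -0.0146, 0.0002, 0.0001, -0.0004]
```

The hook has sunk 7.5 mm and carries about half the weight. I continue gently.

{"api": "arm_command", "payload": {"increments": [[0,0.001,0.003,0,0,0,255],[0,0.002,0.006,0,0,0,255],[0,0.002,0.009,0,0,0,255],[0,0.002,0.012,0,0,0,255],[0,0.002,0.015,0,0,0,255],[0,0.002,0.018,0,0,0,255],[0,0.002,0.018,0,0,0,255],[0,0.002,0.018,0,0,0,255]]}}

```text
t: 22.18
tool_pos: [0.6045, -0.2172, 0.2106]
tcp_rot: [[-0.178, 0.984, -0.0], [0.984, 0.178, -0.0], [-0.0, -0.0, -1.0]]
wrist_force: [-1.2, -0.6, -0.9]
opening: 0.0099
grasp_force: 58.8
```

```bash
python3 chk.py
```

```text
F [-1.1896 -0.235  -0.5326]
level prong 1 1694 0.23247668761122517
level prong -1 17 0.23264746393100477
grip X 0.0008078695163197385 -0.029726152467249616 0.02999759435311774 Y -0.047120770874195216 0.0516063053301219 Z [0.23   0.2328 0.2603]
t 22.425 p [ 0.6045 -0.2172  0.2106] z [-0. -0. -1.] x [-0.178  0.984 -0.   ] F [-0.45 -0.93 -0.31] j [13.  26.1  3.4 90.5 -1.7 63.4 27.1] open 0.0097
[0.0005, -0.0019, -0.0328, -0.0001, 0.0, -0.0003]
```

{"api": "arm_command", "payload": {"increments": [[0,-0.001,0.002,0,0,0,255],[0,-0.001,0.004,0,0,0,255],[0,-0.001,0.004,0,0,0,255],[0,-0.001,0.004,0,0,0,255]]}}

```text
t: 22.92
tool_pos: [0.6044, -0.2172, 0.2088]
tcp_rot: [[-0.178, 0.984, 0.001], [0.984, 0.178, -0.0], [-0.0, 0.001, -1.0]]
wrist_force: [1.6, 0.1, -0.3]
opening: 0.0096
grasp_force: 58.8
```

```bash
python3 chk.py;python3 chk.py|head -1
```

```text
F [ 1.7938  0.0255 -0.2202]
level prong 1 1695 0.2306593053839725
level prong -1 17 0.2306498971419643
grip X 0.0006608500335100762 -0.029743864339403632 0.02992692007148649 Y -0.0467400371721154 0.05440573409505209 Z [0.2283 0.2309 0.2569]
t 23.175 p [ 0.6044 -0.2172  0.2087] z [ 0.001 -0.    -1.   ] x [-0.178  0.984 -0.   ] F [ 0.93  0.71 -0.23] j [13.1 26.2  3.4 90.7 -1.7 63.2 27.1] open 0.0096
[0.0005, -0.0016, -0.0365, 0.0004, 0.0001, -0.0002]
F [ 1.9021  0.0639 -0.1997]
```

The vertical force is now nearly zero and the whole weight is on the hook. Releasing.

{"api": "arm_command", "payload": {"increments": [[0,0.0005,0,0,0,0,255],[0,0.0005,0,0,0,0,255],[0,0.0005,0,0,0,0,225],[0,0.0005,0,0,0,0,218],[0,0.0005,0,0,0,0,210],[0,0.0005,0,0,0,0,200],[0,0.0005,0,0,0,0,185],[0,0.0005,0,0,0,0,165],[0,0.0005,0,0,0,0,140],[0,0.0005,0,0,0,0,140]]}}

```text
t: 24.68
tool_pos: [0.6043, -0.2172, 0.2086]
tcp_rot: [[-0.178, 0.984, -0.0], [0.984, 0.178, -0.0], [-0.0, -0.0, -1.0]]
wrist_force: [-0.2, -0.2, -0.1]
opening: 0.0386
grasp_force: 0.0
```

```bash
python3 chk.py
```

```text
F [ 0.1195  0.2647 -0.1313]
level prong 1 1694 0.23054061166191006
level prong -1 0 0
grip X 0.0009927454662459223 -0.02998940279544257 0.029795273572394487 Y -0.046710575857241254 0.05359658897567168 Z [0.2277 0.2307 0.2417]
t 24.925 p [ 0.6043 -0.2172  0.2086] z [-0. -0. -1.] x [-0.178  0.984 -0.   ] F [ 0.25 -0.07  0.16] j [13.1 26.2  3.4 90.6 -1.7 63.2 27.1] open 0.0384
[0.0005, -0.0015, -0.0369, -0.0, 0.0, -0.0003]
```

Released, with the hook steady. I raise straight up, then back away.

{"api": "arm_command", "payload": {"increments": [[0,0,-0.01,0,0,0,140],[0,0,-0.03,0,0,0,140],[0,0,-0.06,0,0,0,140],[0,0,-0.1,0,0,0,140],[0,0,-0.15,0,0,0,140],[0,-0.02,-0.2,0,0,0,140],[0,-0.08,-0.25,0,0,0,140],[0,-0.16,-0.28,0,0,0,140],[0,-0.22,-0.3,0,0,0,140],[0,-0.25,-0.3,0,0,0,140],[0,-0.25,-0.3,0,0,0,140],[0,-0.25,-0.3,0,0,0,140]]}}

```text
t: 26.42
tool_pos: [0.4822, -0.2389, 0.3581]
tcp_rot: [[-0.179, 0.984, -0.0], [0.984, 0.179, 0.0], [0.0, -0.0, -1.0]]
wrist_force: [-0.8, -0.2, -0.1]
opening: 0.0384
grasp_force: 0.0
```

```bash
python3 - <<'E'
from h import *
inc([]);a=env.get_image('side')[0];b=env.get_image('top')[0]
cv2.imwrite('pics/end.png',np.hstack([cv2.resize(a[60:300,200:400],(400,480),interpolation=2),cv2.resize(b[60:240,270:420],(400,480),interpolation=2)])[:,:,::-1])
E
```

```text
t 26.425 p [ 0.4822 -0.2389  0.3581] z [-0.  0. -1.] x [-0.179  0.984  0.   ] F [-0.76 -0.18 -0.15] j [16.9 10.1  5.1 92.9 -0.9 77.1 32.5] open 0.0384
```

View pics/end.png

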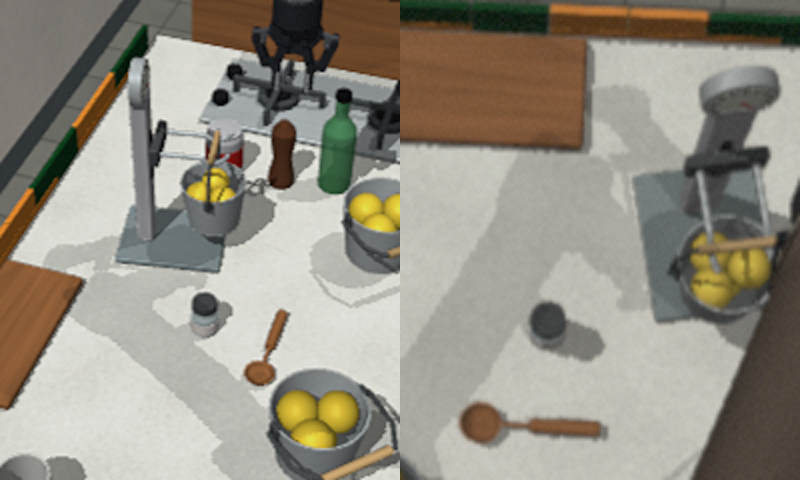

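The pail hangs level by its grip in the twin hook (crop px ~(213,185) left, (730,243) right). The gripper is clear and the bystanders are where they were.

```bash
python3 -c "
from workcell import env
print(env.job_done())"
```

```text
the job is handed in; nothing more can be done
None
```

The pail hangs still by its grip in the scale's twin hook, sunk about 18 mm (roughly 4 N), with the gripper clear and the bystanders I could see undisturbed; I handed the job in at about 26 s, and no verdict came back.

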